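Pin a fan frame in its gluing jig and hold the cover pressed down

TASK

At the fan maker's bench, take the red-knobbed brass rod out of its white stand and push it all the way down into the pivot hole of the fan lying in the jig. Then fit the blue cover on the jig, its notch around the rod, so that the hole hidden under it drops over the steel locating pin and the cover lies flat on the wooden bed; press it down so that the sprung bed sinks fully to its stop. Finish while still gripping the cover's handle and pressing the bed down: do not let go; leave the paste box, ink bottle and cup where they are.

Things in the scene. Friction and masses are not known exactly. Their poses are not given: they have to be found in the camera images.
- jig: The fixed jig: green base 130 x 190 (y) x 14 mm, origin at the centre of its underside, z up. Over it, on the same centre, a sprung light-wood bed 120 x 170 (y) mm, its flat top 53 mm above the table. Nine bamboo fan sticks, let in flush with the bed's top, spread from the pivot hole towards +x, 150 mm long, past the bed's edge.
- pin_tip (a point): Tip of the steel locating pin, which is fixed to the jig's base and comes up through the bed in a black ring at jig x = 0, y = +35 mm. The pin is 10 mm thick, with a tapered tip (5 mm across, the last 3 mm), and stands 10 mm above the bed's top while the bed is up. Axes parallel to the jig's.
- pivot_hole (a point): Centre of the mouth of the fan's pivot hole, in the bed's top at jig x = 0, y = -40 mm: a round blind hole 10 mm wide, 24 mm deep, ringed with black dots. Moves with the bed. Axes parallel to the jig's.
- bed_top (a point): Centre of the bed's flat top (jig x = y = 0), moving with the bed; axes parallel to the jig's.
- bed (a joint): How far the sprung bed is pressed down, in m: 0 up, 0.006 at its stop. It starts to move at about 7 N of downward load and takes about 16 N in all at the stop; the cover's weight (about 3 N) alone does not move it.
- cover: The loose blue cover, flat on the table, handle up: a block 64 (x) x 120 (y) x 24 mm, about 0.3 kg (varies). Origin at the centre of its underside, z up. Its -y end has a notch 30 mm wide, 42 mm long, right through and open at the end, that goes round the rod; a yellow dot on top marks the +y end. When fitted, its origin and axes lie over the jig's.
- cover_bore (a point): Centre of the mouth of the blind bore in the cover's underside, at cover x = 0, y = +35 mm, z = 0: 12 mm wide with a 2 mm lead-in, 18 mm deep; it drops over the pin. Axes as the cover's.
- cover_grip (a point): Point to grip in the cover's wooden bar handle, at cover x = 0, y = +12 mm, 44 mm above the underside. The bar is 20 (x) x 50 (y) mm, centred there, and stands from 24 to 60 mm above the underside; grip across its 20 mm width. Axes as the cover's.
- rod: The loose pivot rod, standing upright in the stand, 70 mm long: brass shank 8 mm thick with a tapered foot, 52 mm long, then a round red knob 14 mm in diameter, 18 mm tall (52 to 70 mm above the foot). Origin at the centre of its foot, z towards the knob. About 30 g.
- rod_foot (a point): Centre of the rod's foot (the rod's origin).
- stand: Fixed white block 56 x 56 x 30 mm, origin at the centre of its underside; the rod stands in a hole 11 mm wide and 22 mm deep in its middle (foot 8 mm above the table).
- paste_box: Closed round white box of seal paste with a flat red lid, 84 mm across, 26 mm tall, origin at the centre of its underside. Leave alone.
- ink_bottle: Red bottle, 50 mm across, 110 mm tall, origin at the centre of its underside. Leave alone.
- wash_cup: Green glass cup, 68 mm across, 75 mm tall, origin at the centre of its underside. Leave alone.
Things that resemble listed ones, but are neither listed nor needed, are in the scene too. Of the things that look like the cover, take the one that is farthest from the robot's base at the start.

How it is judged (in metres and radians):
On the way, in this order (a step that is already met when the one before it is completed fails the run):
1. the rod is down in the pivot hole, upright (horizontal distance between rod_foot and pivot_hole below 0.004 m and z of rod_foot in the frame of pivot_hole below -0.02 m and angle between rod's own z axis and vertical below 0.12 rad), for 0.2 s.
2. the cover has dropped over the pin and lies flat on the bed, its notch round the rod (horizontal distance between cover_bore and pin_tip below 0.003 m and z of cover_bore in the frame of bed_top below 0.003 m and angle between cover's own z axis and vertical below 0.06 rad and angle between the y axis of cover and the y axis of jig, either way round below 0.2 rad and y of cover in the frame of bed_top below 0.01 m), for 0.2 s.
At the end, for the whole second after the job is handed in: The fingers still grip the handle and hold the bed at least 4.5 of its 6 mm down; the cover's bore is within 3 mm of the pin's axis, the cover flat on the bed (3 mm, 0.06 rad), turned as the jig (0.2 rad), notch round the rod; the rod is 20 mm or more deep in its hole, upright (0.12 rad) (all of step 1 and all of step 2 and value of joint bed above 0.0045 m and contact force between the fingers and cover above 3 N and z of the grasp point in the frame of cover_grip below 0.028 m); the arm keeps its last pose, push and grip.
It fails at once if the paste box is moved more than 30 mm (distance of paste_box from where it was at the start of the episode above 0.03 m).
It fails at once if the ink bottle is moved more than 30 mm or tipped (distance of ink_bottle from where it was at the start of the episode above 0.03 m or angle between ink_bottle's own z axis and vertical above 0.4 rad).
It fails at once if the cup is moved more than 30 mm or tipped (distance of wash_cup from where it was at the start of the episode above 0.03 m or angle between wash_cup's own z axis and vertical above 0.4 rad).
It also fails if it takes over 51 s, if anything falls off the work surface, if the arm or the gripper's body presses on something with over 40 N, if the wrist force passes 120 N, or if a joint passes its speed limit or range.

ROBOT

A 6-joint arm with a two-finger parallel gripper is mounted at the origin on the work surface. World frame = base frame: x ahead of the robot, y to its left, z up, the work surface at z = 0. Lengths are in m, angles in degrees, forces in N, time in s.
With the tool pointing down it reaches from about 0.275 to 0.725 m from the base axis. Payload 5.6 kg.
Tool frame: the origin (TCP) lies at the very end of the fingers, on their centre line; the grasp point (between the pads) lies 19 mm behind it; y points along the fingers, z is the direction in which the jaws open and shut, and the axes are right-handed (so a half turn about y gives the same grasp; the last joint's range is limited). The gripper opens to 85 mm and grips with 20 to 120 N. Pads are 22 mm wide; open, the fingers measure 114 mm over their backs; the gripper's body (76 mm by 85 mm) begins 54 mm behind the grasp point. The pads swing forward as they close: fully open they stand 13 mm farther back than shut.
Start: joints at [87.754, 14.616, 6.199, 0, -81.583, -16.306], TCP at [0.175, 0.521, 0.231] pointing down, gripper open.
Joint ranges: [-168.99, 168.99], [-69.2, 112.95], [-62.41, 85.93], [-164.36, 98.24], [-168.68, -3.75], [-174.98, 174.98]. Speed limits (degrees/s): [147.25, 147.25, 180, 180, 180, 180].

INTERFACE

Orientations are given as a 3x3 rotation matrix whose columns are the frame's x, y, z axes.
In Python, from station import state, snapshot, finish_job, boxes_of gives the robot as it stands.
- The arm moves only by the tool jog_arm, never from a script. Its argument "motion" is text: rows parted by semicolons, each of 5 numbers parted by spaces: the closure in counts, from 0 (fully open) to 255 (shut), then the shift along the tool's x, y, z in mm, then the turn about the tool's y in rad. In form: hand dx dy dz twist; .... A call has 1 to 12 rows; each row is the pose to reach, as a shift and turn from the pose commanded when the call began, along the tool's axes at that moment; what a row does not reach only later rows make up. A row lasts 1/8 s, in which the tool goes at most 62.5 mm and 10.7 degrees, less where a joint would pass 70% of its speed; a pose out of reach is approached as far as the arm can. A call with a gripper value outside its range is refused whole. The fingers move at their own pace and stop on an object; "force" is the grip in N (left out, the last holds). Time passes only in rows, so rows that repeat a pose let the fingers close. It gives the time, the measured TCP pose, the force and the opening at its end, in the units of the state.
- state(): the state, without advancing time (a new reading comes with each control period).
- snapshot(name): name is "side" or "top"; returns a dict with "frame" (400x640x3 uint8, blue, green, red), "camera_matrix" (3x3 intrinsics, pixels), "cam_to_world" (4x4, takes a point from camera to world coordinates). Camera axes: x right, y up, looking along -z (the intrinsics and any distortion apply to the point x, -y, -z); pixel columns grow to the right and rows downward; lengths in m; the calibration is good to about 2 mm. A picture is of the moment at which its call begins. There is no depth.
- finish_job(): hands the job in, once; it reports no verdict.
Trained networks look in a picture, given as the dict that the camera call returned (one of the last four; its "shot" number tells which), for a name from the list of things; names that differ only in an ending like _2 or _b are one class to them, and where a whole thing is asked for, a point or a joint stands for the part that bears it (a point fixed in the world has none). Each returns a list of dicts, best first, with "score" (0 to 1); they miss things now and then, are a little off and sometimes report something else, mostly with a low value. They report only what shows in the picture. A call takes as long as a camera call. They do not tell look-alikes from the thing itself.
- boxes_of(query, picture): "uv" ([column, row] in pixels, amid what is visible of it).
The state is a dict: "clock": time; "joint_positions": joint angles; "joint_vel": joint speeds; "joint_efforts": joint torques, N m; "position": TCP position; "eef_rot": TCP orientation; "force": force on the tool from outside, world axes, zero at the start; "torque": the same for the moment, N m; "opening": finger opening in m.
Only numpy, scipy, OpenCV 4.12 (cv2) and the standard library are available. Lean on these libraries where they do the work, as an engineer would, in place of code of your own. Each camera call takes 0.05 s, during which the arm holds its last target.

## Working session

There is one attempt and no reset: what is moved stays moved. The work goes in short steps, Python scripts to look and compute and a tool call to move; the robot and the scene stay as the last step left them, time stands still between calls to the robot, and variables do not carry over. Pictures are saved under pics/ and viewed, and the job is handed in when it is done.

Besides the shell and the picture viewer there is one more tool, called as name(argument=value, ...) on one line, values as JSON. jog_arm: Moves the arm, as the interface text tells. Its arguments: {"type":"object","properties":{"motion":{"type":"string"},"force":{"type":"number"}},"required":["motion"]}

```bash
mkdir -p pics; cat > h.py <<'E'
import numpy as np,cv2
from station import state,snapshot,finish_job,boxes_of
def ray(p,uv):
    K=np.array(p["camera_matrix"]);T=np.array(p["cam_to_world"])
    d=np.linalg.inv(K)@[uv[0],uv[1],1.]
    d=np.array([d[0],-d[1],-d[2]]);return T[:3,3],T[:3,:3]@d
def at(p,uv,z):
    o,d=ray(p,uv);return o+d*(z-o[2])/d[2]
def proj(p,X):
    K=np.array(p["camera_matrix"]);T=np.array(p["cam_to_world"])
    c=T[:3,:3].T@(np.array(X)-T[:3,3]);c=np.array([c[0],-c[1],-c[2]]);u=K@c;return u[:2]/u[2]
E
python3 - <<'E'
from h import *
s=state();print({k:np.round(v,4).tolist() for k,v in s.items()})
for n in("top","side"):
    p=snapshot(n);cv2.imwrite(f"pics/{n}0.png",p["frame"])
    print(n,[k for k in p],np.array(p["camera_matrix"]).round(1).tolist(),np.array(p["cam_to_world"]).round(3).tolist())
    for q in("jig","pin_tip","cover","rod","stand","paste_box","ink_bottle","wash_cup"):
        print(q,[(np.round(b["uv"],1).tolist(),round(b["score"],2)) for b in boxes_of(q,p)])
E
```

```text
{'clock': 0.0, 'joint_positions': [87.7529, 14.6545, 6.1307, -0.0291, -81.583, -16.3068], 'joint_vel': [-0.0091, -0.0584, 0.0168, 0.0696, -0.0385, 0.0959], 'joint_efforts': [0.0004, -38.6626, 23.7943, 5.3654, -0.0061, -0.0], 'position': [0.1748, 0.521, 0.2304], 'eef_rot': [[-0.948, -0.0006, -0.3183], [0.3183, -0.0018, -0.948], [-0.0, -1.0, 0.0019]], 'force': [0.1633, -0.4546, -0.211], 'torque': [0.0425, -0.019, 0.0388], 'opening': 0.0855}
top ['frame', 'camera_matrix', 'cam_to_world', 'shot'] [[432.4, 0.0, 317.3], [0.0, 432.4, 198.1], [0.0, 0.0, 1.0]] [[0.012, 0.989, -0.15, 0.327], [-1.0, 0.014, 0.013, 0.048], [0.015, 0.15, 0.989, 1.226], [0.0, 0.0, 0.0, 1.0]]
jig []
pin_tip [([426.3, 203.1], 0.6), ([333.2, 175.1], 0.58)]
cover [([428.4, 203.3], 0.75), ([399.8, 258.4], 0.71), ([464.1, 272.4], 0.71)]
rod []
stand [([230.7, 198.3], 0.95)]
paste_box [([223.5, 133.1], 0.62)]
ink_bottle [([424.4, 149.3], 0.92), ([427.4, 201.0], 0.74)]
wash_cup [([173.8, 154.2], 0.88)]
side ['frame', 'camera_matrix', 'cam_to_world', 'shot'] [[390.1, 0.0, 311.8], [0.0, 390.1, 197.9], [0.0, 0.0, 1.0]] [[0.998, 0.052, -0.031, 0.48], [-0.058, 0.685, -0.726, -0.659], [-0.016, 0.727, 0.687, 0.744], [0.0, 0.0, 0.0, 1.0]]
jig [([335.0, 230.0], 0.62)]
pin_tip [([336.1, 224.9], 0.61), ([340.4, 222.5], 0.31)]
cover [([213.1, 384.1], 0.72), ([242.8, 306.0], 0.71), ([315.9, 338.7], 0.63)]
rod [([302.5, 145.0], 0.47)]
stand [([306.9, 157.9], 0.57)]
paste_box []
ink_bottle [([304.6, 146.4], 0.73)]
wash_cup [([338.4, 119.5], 0.66)]
```

View pics/top0.png

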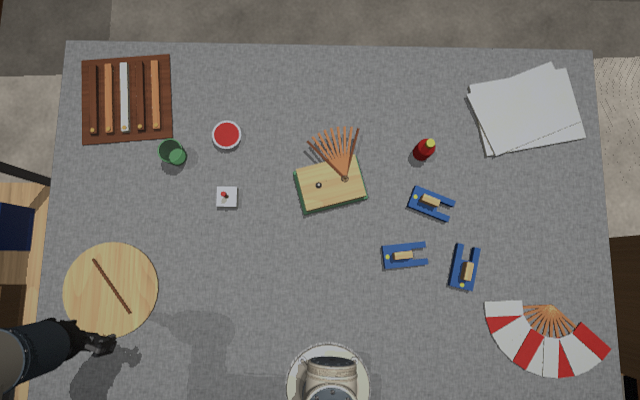

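View pics/side0.png

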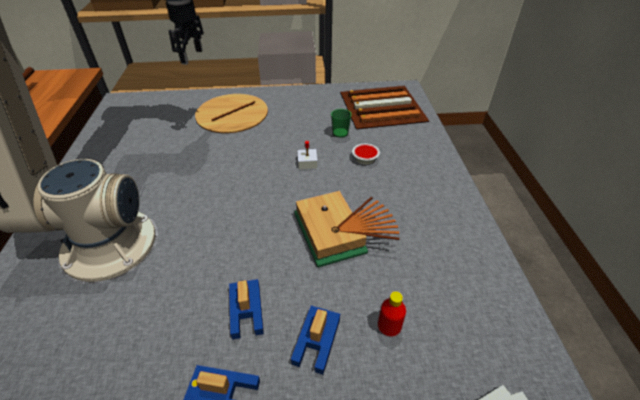

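Top view: jig at (331,184), stand with rod at (227,197), three blue covers at (430,203), (405,256) and (464,268), bottle at (425,149), cup at (173,153) and box at (227,135). I'll zoom in next.

```bash
python3 - <<'E'
from h import *
p=snapshot("top");f=p["frame"];q=snapshot("side");g=q["frame"]
def crop(f,x,y,w,h,k): return cv2.resize(f[y:y+h,x:x+w],None,fx=k,fy=k,interpolation=cv2.INTER_CUBIC)
a=crop(f,290,120,100,100,4);b=crop(f,400,180,64,50,6);c=crop(f,210,180,40,40,6)
o=np.zeros((540,800,3),np.uint8);o[:400,:400]=a;o[:300,410:794]=b;o[300:540,410:650]=c
cv2.imwrite("pics/z1.png",o)
o=np.zeros((600,800,3),np.uint8);o[:440,:440]=crop(g,290,180,110,110,4);o[:320,450:]=crop(g,285,300,70,64,5)[:,:350];o[320:600,450:730]=crop(g,285,130,40,40,7);cv2.imwrite("pics/z2.png",o)
for n,uv,z in(("A",(430,203),.024),("B",(405,256),.024),("C",(464,268),.024),("stand",(227,198),.03)):
    X=at(p,uv,z);print(n,X.round(4),np.hypot(*X[:2]).round(3))
# colour masks
hsv=cv2.cvtColor(f,cv2.COLOR_BGR2HSV)
for n,lo,hi in(("blue",(100,120,60),(130,255,255)),("green",(50,80,30),(85,255,255)),("wood",(12,80,120),(28,255,255)),("yel",(24,150,120),(40,255,255))):
    m=cv2.inRange(hsv,lo,hi);nn,l,s,ce=cv2.connectedComponentsWithStats(m)
    for i in range(1,nn):
        if s[i,4]>(3 if n=="yel" else 60):
            print(n,s[i],ce[i].round(1),end=" ")
            print(cv2.minAreaRect(np.argwhere(l==i)[:,::-1].astype(np.float32)))
E
```

```text
A [ 0.4997 -0.2855  0.024 ] 0.576
B [ 0.3508 -0.2121  0.024 ] 0.41
C [ 0.32   -0.3747  0.024 ] 0.493
stand [0.505  0.2841 0.03  ] 0.579
blue [408 186  47  36 610] [428.8 203.3] ((430.9827880859375, 203.29312133789062), (43.638404846191406, 22.469135284423828), 21.801406860351562)
blue [382 242  46  27 623] [402.  255.2] ((404.5365295410156, 254.8292694091797), (22.748897552490234, 43.73088836669922), 83.6598129272461)
blue [449 244  31  47 600] [463. 268.] ((464.42724609375, 266.6783142089844), (23.757003784179688, 43.62374496459961), 10.885526657104492)
green [159 148  27  17 235] [176.1 156.4] ((173.24139404296875, 157.60345458984375), (15.412714004516602, 24.51178550720215), 68.19859313964844)
green [293 172  15  42  85] [299.1 192.3] ((299.3484802246094, 192.69068908691406), (43.28181076049805, 3.2771518230438232), 73.68614196777344)
wood [151  60   9  69 498] [154.8  94.2] ((154.73318481445312, 93.96145629882812), (68.12299346923828, 7.402636528015137), 88.21009063720703)
wood [104  63   9  70 504] [107.9  97. ] ((107.84603118896484, 97.49334716796875), (68.968017578125, 7.44093
[... 627 characters left out ...]
675781, 129.93490600585938), 6.115502834320068)
wood [  67  243   91   94 5369] [110.4 290.8] ((112.0, 289.5), (93.0, 90.0), 90.0)
wood [394 253  19   7  72] [402.5 256.3] ((402.88275146484375, 256.49310302734375), (18.145105361938477, 5.930924415588379), 3.3664605617523193)
wood [464 262   9  19  87] [468.6 271.4] ((468.2162170410156, 271.20269775390625), (6.411561012268066, 17.755090713500977), 9.462321281433105)
wood [523 304  54  33 772] [548.5 318.1] ((546.4646606445312, 319.46905517578125), (53.05665588378906, 30.385286331176758), 41.18592834472656)
wood [ 14 381  15  19 214] [ 21.5 391. ] ((21.1352481842041, 390.0123291015625), (12.76554012298584, 19.19357681274414), 5.19442892074585)
```

View pics/z1.png

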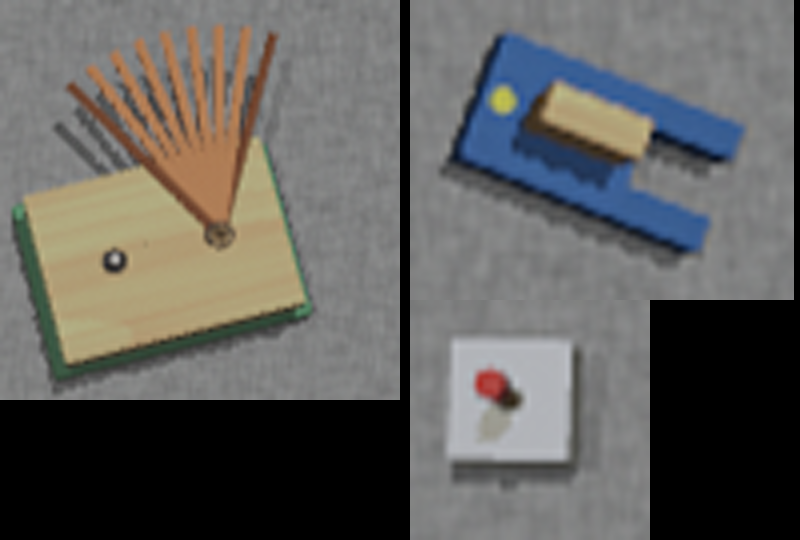

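View pics/z2.png

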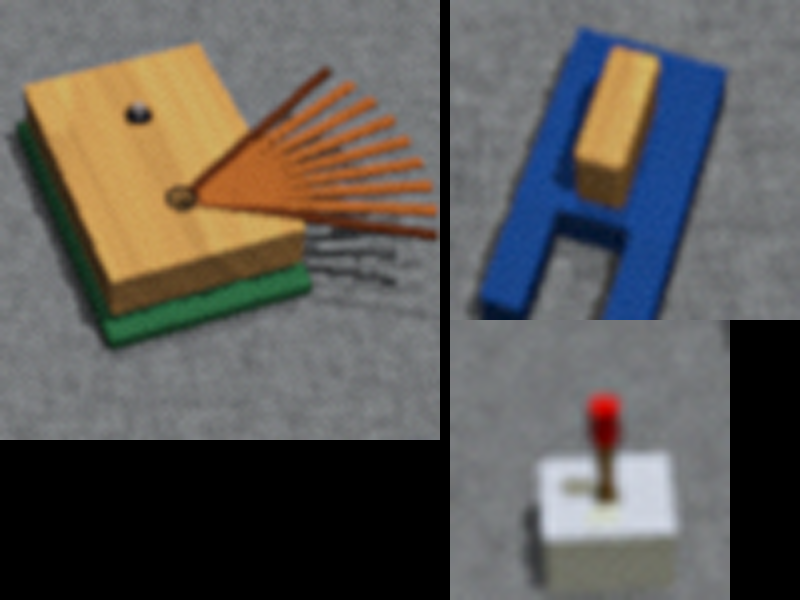

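```bash
cat > fit.py <<'E'
from h import *
from scipy.optimize import least_squares
p=snapshot("top");q=snapshot("side")
def S(pts,o,k): return [((x+.5)/k-.5+o[0],(y+.5)/k-.5+o[1]) for x,y in pts]
J=[(.06,.085,.053),(.06,-.085,.053),(-.06,-.085,.053),(-.06,.085,.053),(0,.035,.063),(0,-.04,.053)]
jt=S([(22,198),(262,138),(310,306),(65,366),(115,261),(220,235)],(290,120),4)
js=S([(200,43),(303,230),(110,283),(25,85),(138,109),(182,198)],(290,180),4)
C=[(.032,.06,.024),(.032,-.06,.024),(-.032,.06,.024),(.01,.037,.06),(.01,-.013,.06),(-.01,-.013,.06)]
ct=S([(95,35),(335,125),(52,157),(147,83),(244,120),(232,160)],(400,180),6)
Cs=[(-.032,.06,.024),(.032,.06,.024),(-.01,.037,.06),(.01,.037,.06),(-.01,-.013,.06),(.01,-.013,.06)]
cs=S([(132,28),(277,70),(163,47),(210,55),(127,152),(176,166)],(285,300),5)
def tf(v,M):
    c,s=np.cos(v[2]),np.sin(v[2]);M=np.array(M)
    return np.c_[v[0]+c*M[:,0]-s*M[:,1],v[1]+s*M[:,0]+c*M[:,1],M[:,2]]
def fit(obs,x0):
    f=lambda v:np.concatenate([(proj(P,X)-uv) for P,M,U in obs for X,uv in zip(tf(v,M),U)])
    r=least_squares(f,x0,loss="soft_l1");return r.x,f(r.x).reshape(-1,2)
if __name__=="__main__":
  for n,a,b,x0 in(("jig",(p,J,jt),(q,J,js),(.52,.02,.2)),("cov",(p,C,ct),(q,Cs,cs),(.5,-.28,-.4))):
    for o in([a],[b],[a,b]):
        x,r=fit(o,x0);print(n,x.round(4),np.degrees(x[2]).round(2),"\n",r.round(1).tolist())
  f=lambda X:np.concatenate([proj(p,X)-(223.2,193.9),proj(q,X)-(306.9,144.9)])
  r=least_squares(f,(.5,.28,.07));print("knob",r.x.round(4),r.fun.round(2)); print(at(p,(223.2,193.9),.076))
  # stand top corners
  Sq=[(-.028,.028,.03),(.028,.028,.03),(.028,-.028,.03),(-.028,-.028,.03)]
  st=S([(42,160),(40,40),(162,40),(162,160)],(210,180),6)
  x,r=fit([(p,Sq,st)],(.5,.28,0));print("stand top",x,r.round(1).tolist())
  ss=S([(92,213),(87,138),(218,132),(227,210)],(285,130),7)
  Sq2=[(-.028,-.028,.03),(-.028,.028,.03),(.028,.028,.03),(.028,-.028,.03)]
  x,r=fit([(q,Sq2,ss)],(.5,.28,0));print("stand side",x,r.round(1).tolist())
E
python3 fit.py
```

```text
jig [ 0.5493 -0.0041  0.2639] 15.12 
 [[0.5, 0.0], [-0.4, 0.4], [-1.0, -0.5], [0.4, -0.3], [0.2, -0.1], [0.1, 0.5]]
jig [ 0.5495 -0.0027  0.2583] 14.8 
 [[-0.1, 0.2], [0.5, 0.0], [-0.1, -0.2], [-0.2, 0.1], [0.2, -1.1], [-0.3, 0.6]]
jig [ 0.5494 -0.0035  0.261 ] 14.95 
 [[0.3, -0.1], [-0.5, 0.4], [-1.2, -0.4], [0.1, -0.4], [-0.0, -0.2], [-0.1, 0.5], [-0.2, 0.4], [0.6, 0.2], [-0.1, 0.2], [-0.3, 0.4], [0.1, -0.9], [-0.2, 0.9]]
cov [ 0.4993 -0.2901 -0.3594] -20.59 
 [[-0.1, -0.3], [-0.1, -0.0], [-0.4, 0.2], [-0.4, -0.3], [0.7, 0.1], [0.3, 0.2]]
cov [ 0.4998 -0.2884 -0.3669] -21.02 
 [[-0.4, -0.2], [0.4, -0.5], [0.1, -1.1], [0.5, 0.0], [-0.5, 0.6], [-0.1, 0.8]]
cov [ 0.4996 -0.2891 -0.3644] -20.88 
 [[-0.3, -0.5], [-0.4, -0.0], [-0.8, -0.0], [-0.7, -0.5], [0.3, 0.0], [-0.1, 0.1], [-0.6, 0.1], [0.3, -0.2], [0.0, -0.7], [0.4, 0.4], [-0.6, 1.0], [-0.2, 1.2]]
knob [0.5103 0.2876 0.0662] [ 0.01  0.15  0.16 -0.04]
[0.50915448 0.28560643 0.076     ]
stand top [0.51004016 0.28564534 0.033006  ] [[-0.3, 0.1], [0.3, 0.3], [0.1, -0.1], [-0.1, -0.3]]
stand side [ 0.50890801  0.28998994 -0.00315781] [[0.2, 0.4], [0.3, -0.1], [-0.2, -0.1], [-0.3, -0.1]]
```

```bash
cat >> h.py <<'E'
def go(x,y,z,yaw=None):
    s=state();R=np.array(s["eef_rot"]);d=R.T@(np.array([x,y,z])-s["position"])*1000
    a=np.degrees(np.arctan2(R[1,2],R[0,2]))
    t=0 if yaw is None else -(((yaw-a)+180)%360-180)
    print("clock",round(s["clock"],2),"pos",np.round(s["position"],4),"yaw",a.round(2),"F",np.round(s["force"],1),"open",round(s["opening"],4),"J",np.round(s["joint_positions"],1))
    print("delta",d.round(1),"twist",np.radians(t).round(3))
E
python3 -c "
from h import *
go(.510,.2865,.17,-165.05)
p=snapshot('top')
for n,uv,z in(('bottle',(424,155),.05),('cup',(173,156),.04),('box',(227,137),.02)):print(n,at(p,uv,z))"
```

```text
clock 1.1 pos [0.175  0.5214 0.2313] yaw -108.55 F [0.1 0.6 0.2] open 0.0852 J [ 87.8  14.6   6.2  -0.  -81.6 -16.3]
delta [-392.4   61.3  116.1] twist 0.986
bottle [ 0.63166858 -0.26514556  0.05      ]
cup [0.62035038 0.43801433 0.04      ]
box [0.68370629 0.29367673 0.02      ]
```

jog_arm(motion="0 -56 9 17 0.14; 0 -112 18 33 0.28; 0 -168 27 50 0.42; 0 -224 36 66 0.56; 0 -280 45 83 0.70; 0 -336 53 100 0.85; 0 -392.4 61.3 116.1 0.986; 0 -392.4 61.3 116.1 0.986; 0 -392.4 61.3 116.1 0.986; 0 -392.4 61.3 116.1 0.986")

```text
clock: 2.4
position: [0.5094, 0.2874, 0.1704]
eef_rot: [[-0.26, 0.0, -0.966], [0.966, 0.001, -0.26], [0.0, -1.0, -0.001]]
force: [-0.7, 0.2, 0.0]
opening: 0.0855
```

```bash
python3 -c "
from h import *
go(.510,.2865,.05,-165.05)
p=snapshot('top');q=snapshot('side')
a=cv2.resize(p['frame'][150:250,170:290],None,fx=4,fy=4,interpolation=cv2.INTER_CUBIC)
b=cv2.resize(q['frame'][80:180,260:340],None,fx=4,fy=4,interpolation=cv2.INTER_CUBIC)
cv2.imwrite('pics/m1.png',np.hstack([a,b]))
s=state()
for P in(p,q):print(proj(P,s['position']))
"
```

```text
clock 2.4 pos [0.5094 0.2874 0.1704] yaw -164.94 F [-0.7  0.2  0. ] open 0.0855 J [ 44.7  19.9   4.7  -0.  -74.7 -29.7]
delta [ -1.1 120.4  -0.3] twist 0.002
[214.77473046 187.69356363]
[305.83077356 114.06486425]
```

View pics/m1.png

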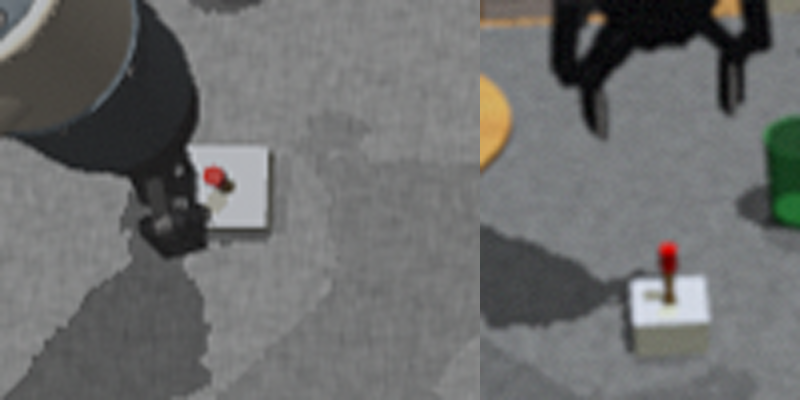

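jog_arm(motion="0 -1 40 0 0; 0 -1 80 0 0; 0 -1 110 0 0; 0 -1 120 0 0; 0 -1 120 0 0; 255 -1 120 0 0; 255 -1 120 0 0; 255 -1 120 0 0; 255 -1 120 0 0; 255 -1 120 0 0; 255 -1 120 0 0; 255 -1 120 0 0", force=40)

```text
clock: 4.0
position: [0.5104, 0.2856, 0.0503]
eef_rot: [[-0.258, 0.0, -0.966], [0.966, 0.0, -0.258], [0.0, -1.0, -0.0]]
force: [-1.3, 0.4, 4.5]
opening: 0.0123
```

```bash
python3 -c "
from h import *
go(.5597,-.0422,.15,-165.05)"
```

```text
clock 4.0 pos [0.5104 0.2856 0.0503] yaw -165.04 F [-1.3  0.4  4.5] open 0.0123 J [ 44.5  25.1  -6.    0.  -58.8 -29.6]
delta [-329.4  -99.8   37. ] twist 0.0
```

jog_arm(motion="255 0 -15 0 0; 255 0 -40 0 0; 255 0 -80 0 0; 255 0 -100 0 0; 255 0 -100 0 0; 255 0 -100 0 0")

```text
clock: 4.75
position: [0.5097, 0.2853, 0.1492]
eef_rot: [[-0.258, -0.001, -0.966], [0.966, -0.001, -0.258], [-0.0, -1.0, 0.001]]
force: [0.3, -0.8, 0.1]
opening: 0.0124
```

```bash
python3 -c "
from h import *
go(.5597,-.0422,.15,-165.05)"
```

```text
clock 4.75 pos [0.5097 0.2853 0.1492] yaw -165.06 F [ 0.3 -0.8  0.1] open 0.0124 J [ 44.5  20.6   2.5  -0.  -72.  -29.6]
delta [-329.3   -0.7   36.2] twist -0.0
```

jog_arm(motion="255 -45 0 5 0; 255 -95 0 10 0; 255 -150 0 16 0; 255 -205 0 22 0; 255 -260 0 28 0; 255 -305 0 33 0; 255 -329.3 0 36.2 0; 255 -329.3 0 36.2 0; 255 -329.3 0 36.2 0; 255 -329.3 0 36.2 0; 255 -329.3 0 36.2 0")

```text
clock: 6.12
position: [0.5602, -0.0412, 0.15]
eef_rot: [[-0.259, -0.0, -0.966], [0.966, 0.0, -0.259], [0.0, -1.0, 0.0]]
force: [-0.4, 0.7, -1.0]
opening: 0.0126
```

```bash
python3 -c "
from h import *
go(.5597,-.0422,.15,-165.05)
p=snapshot('top');q=snapshot('side')
a=cv2.resize(p['frame'][120:220,290:390],None,fx=4,fy=4,interpolation=cv2.INTER_CUBIC)
b=cv2.resize(q['frame'][150:250,290:390],None,fx=4,fy=4,interpolation=cv2.INTER_CUBIC)
cv2.imwrite('pics/m2.png',np.hstack([a,b]))
x,y,z=state()['position']
for P in(p,q):print(proj(P,(x,y,z)),proj(P,(x,y,z-.042)),proj(P,(.5597,-.0422,.053)))
"
```

```text
clock 6.12 pos [ 0.5602 -0.0412  0.15  ] yaw -164.98 F [-0.4  0.7 -1. ] open 0.0126 J [ 11.7  18.1  -1.   -0.  -70.9   3.3]
delta [-0.8 -0.   0.8] twist 0.001
[347.1851472  171.21991877] [345.86567612 174.58347609] [344.56031717 178.84851636]
[336.20756013 200.15692333] [335.70754254 213.50230774] [334.88742268 229.98802316]
```

View pics/m2.png

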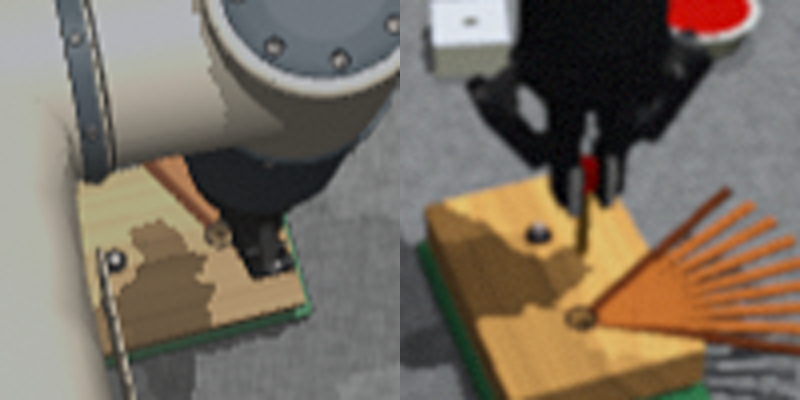

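jog_arm(motion="255 -1 20 0.2 0; 255 -1 40 0.2 0; 255 -1 47 0.2 0; 255 -1 47 0.2 0; 255 -1 47 0.2 0")

```text
clock: 6.85
position: [0.561, -0.0429, 0.1039]
eef_rot: [[-0.258, 0.002, -0.966], [0.966, -0.0, -0.258], [-0.0, -1.0, -0.002]]
force: [0.4, 0.0, -0.6]
opening: 0.0122
```

```bash
cat > v.py <<'E'
from h import *
import sys
go(.5602,-.0422,.08,-165.05)
p=snapshot('top');q=snapshot('side')
a=cv2.resize(p['frame'][150:200,320:370],None,fx=8,fy=8,interpolation=cv2.INTER_CUBIC)
b=cv2.resize(q['frame'][195:245,310:360],None,fx=8,fy=8,interpolation=cv2.INTER_CUBIC)
cv2.imwrite('pics/'+sys.argv[1],np.hstack([a,b]))
x,y,z=state()['position']
for P in(p,q):print(proj(P,(x,y,z)),proj(P,(x,y,z-.042)),proj(P,(.5597,-.0422,.053)))
E
python3 v.py m3.png
```

```text
clock 6.85 pos [ 0.561  -0.0429  0.1039] yaw -165.03 F [ 0.4  0.  -0.6] open 0.0122 J [ 11.6  20.   -5.3   0.  -64.6   3.4]
delta [ 0.9 23.9  0.6] twist 0.0
[346.30714227 174.69581378] [345.06926696 177.80807438] [344.56031717 178.84851636]
[335.98500705 215.2464139 ] [335.50866753 227.67245593] [334.88742268 229.98802316]
```

View pics/m3.png

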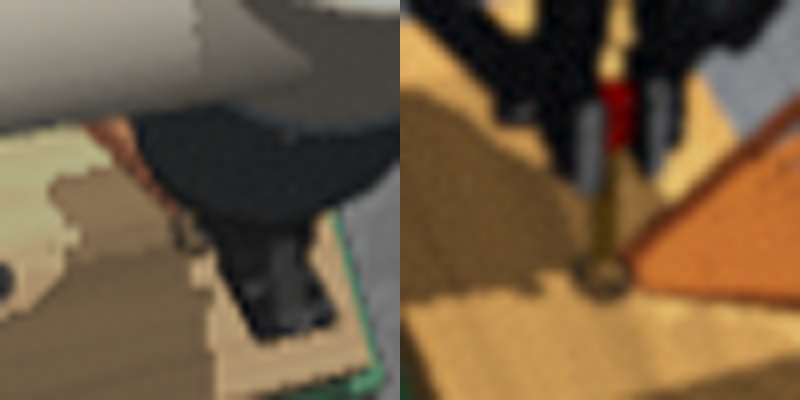

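jog_arm(motion="255 0 5 0.5 0; 255 0 10 0.5 0; 255 0 14 0.5 0; 255 0 17 0.5 0; 255 0 17 0.5 0")

```text
clock: 7.58
position: [0.56, -0.043, 0.0857]
eef_rot: [[-0.258, 0.0, -0.966], [0.966, 0.0, -0.258], [0.0, -1.0, -0.0]]
force: [1.8, 0.2, -1.5]
opening: 0.0124
```

```bash
python3 v.py m4.png
```

```text
clock 7.58 pos [ 0.56   -0.043   0.0857] yaw -165.05 F [ 1.8  0.2 -1.5] open 0.0124 J [ 11.6  20.9  -6.9  -0.  -62.2   3.4]
delta [ 0.8  5.7 -0.4] twist 0.0
[345.8075427  176.38028861] [344.60502632 179.38888466] [344.56031717 178.84851636]
[335.39974713 220.72204313] [334.94781545 232.81487205] [334.88742268 229.98802316]
```

View pics/m4.png

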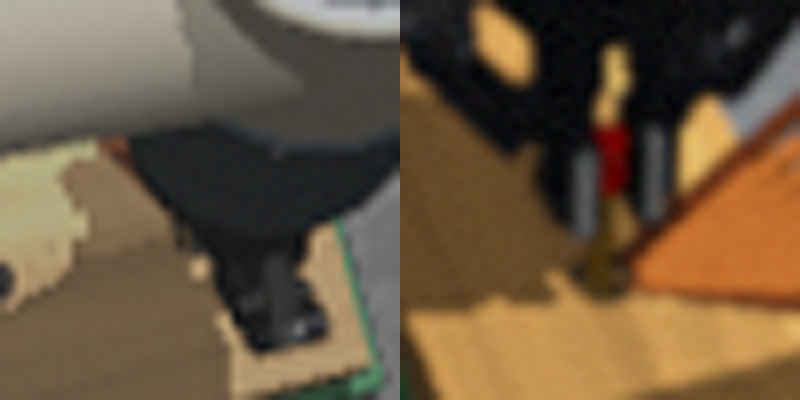

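jog_arm(motion="255 0 5 0 0; 255 0 10 0 0; 255 0 13 0 0; 255 0 15 0 0; 255 0 16 0 0; 255 0 16 0 0")

```text
clock: 8.43
position: [0.5603, -0.0433, 0.071]
eef_rot: [[-0.259, 0.001, -0.966], [0.966, -0.001, -0.259], [-0.001, -1.0, -0.001]]
force: [0.0, 0.6, 6.7]
opening: 0.0124
```

```bash
python3 v.py m5.png
```

```text
clock 8.43 pos [ 0.5603 -0.0433  0.071 ] yaw -165.02 F [0.  0.6 6.7] open 0.0124 J [ 11.6  21.6  -8.2   0.1 -60.1   3.4]
delta [ 1.1 -9.  -0.2] twist 0.001
[345.47734544 177.33171654] [344.30045444 180.2719328 ] [344.56031717 178.84851636]
[335.40002706 225.11668633] [334.95284549 236.94740084] [334.88742268 229.98802316]
```

View pics/m5.png

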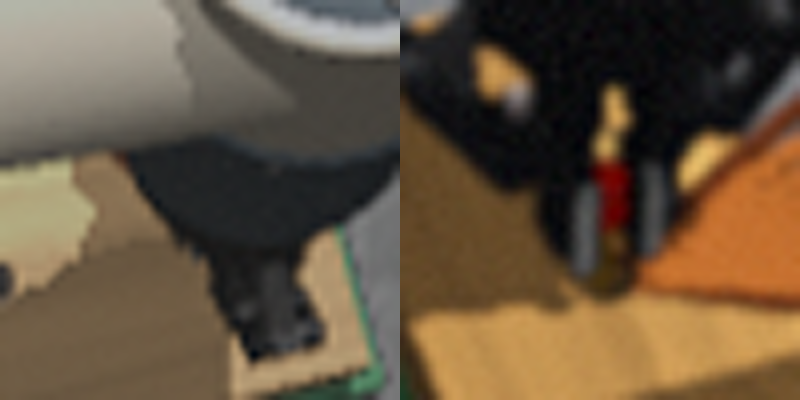

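jog_arm(motion="255 0 -0.5 0 0; 100 0 -1 0 0; 100 0 -1 0 0; 100 0 -1 0 0; 0 0 -5 0 0; 0 0 -30 0 0; 0 0 -70 0 0; 0 0 -110 0 0; 0 0 -110 0 0; 0 0 -110 0 0")

```text
clock: 9.78
position: [0.5595, -0.043, 0.1797]
eef_rot: [[-0.258, -0.0, -0.966], [0.966, 0.0, -0.258], [0.001, -1.0, 0.0]]
force: [-0.6, 0.1, -0.0]
opening: 0.0855
```

```bash
python3 -c "
from h import *
go(.5039,-.2779,.18,159.2)
q=snapshot('side')
cv2.imwrite('pics/m6.png',cv2.resize(q['frame'][160:260,290:410],None,fx=6,fy=6,interpolation=cv2.INTER_CUBIC))
"
```

```text
clock 9.78 pos [ 0.5595 -0.043   0.1797] yaw -165.06 F [-0.6  0.1 -0. ] open 0.0855 J [ 11.6  17.1   2.   -0.  -75.    3.4]
delta [-212.6   -0.4  114.3] twist 0.624
```

View pics/m6.png

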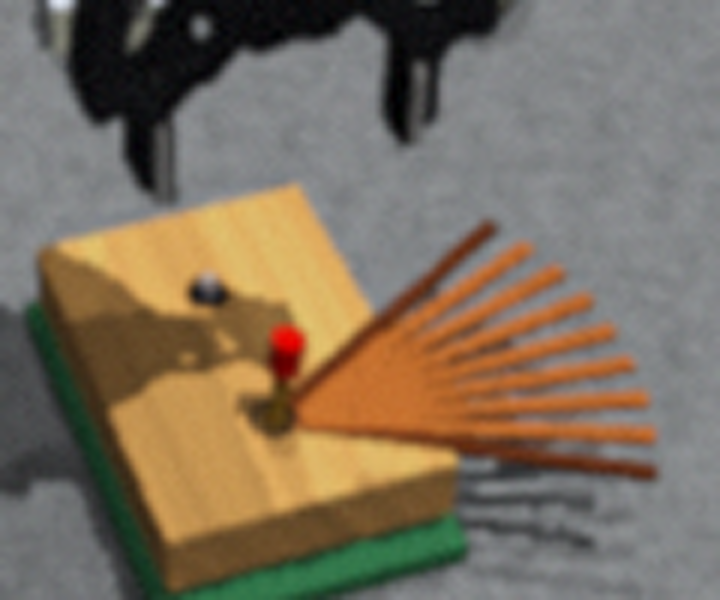

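The rod stands upright in the hole at (278,405), knob at (287,345). Next is the cover.

jog_arm(motion="0 -50 0 27 0.1; 0 -100 0 54 0.2; 0 -150 0 81 0.35; 0 -195 0 105 0.5; 0 -212.6 0 114.3 0.624; 0 -212.6 0 114.3 0.624; 0 -212.6 0 114.3 0.624; 0 -212.6 0 114.3 0.624")

```text
clock: 10.82
position: [0.5045, -0.2771, 0.1798]
eef_rot: [[0.353, -0.0, -0.936], [0.936, 0.0, 0.353], [0.0, -1.0, 0.001]]
force: [0.3, 0.7, 0.0]
opening: 0.0851
```

```bash
python3 -c "
from h import *
go(.5039,-.2779,.030,159.2)
q=snapshot('side');p=snapshot('top')
a=cv2.resize(p['frame'][150:250,390:490],None,fx=4,fy=4,interpolation=cv2.INTER_CUBIC)
b=cv2.resize(q['frame'][270:370,270:370],None,fx=4,fy=4,interpolation=cv2.INTER_CUBIC)
cv2.imwrite('pics/m7.png',np.hstack([a,b]))
"
```

```text
clock 10.82 pos [ 0.5045 -0.2771  0.1798] yaw 159.33 F [0.3 0.7 0. ] open 0.0851 J [-13.2  18.6   4.2  -0.  -75.6  -7.4]
delta [ -1.  149.8   0.2] twist 0.002
```

View pics/m7.png

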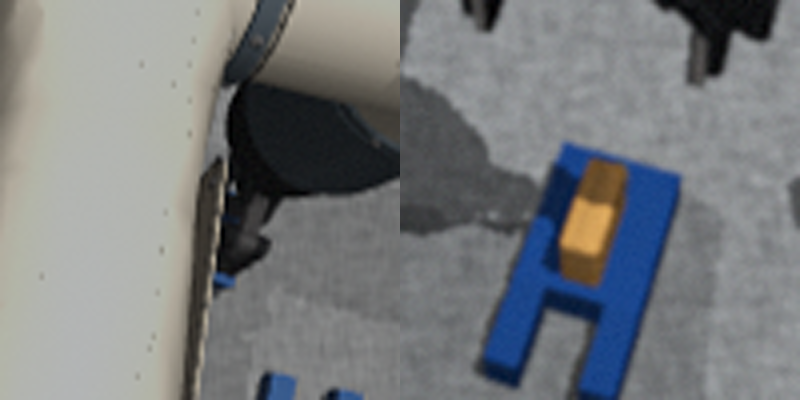

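jog_arm(motion="0 -1 50 0 0; 0 -1 100 0 0; 0 -1 135 0 0; 0 -1 149 0 0; 0 -1 149 0 0; 0 -1 149 0 0; 255 -1 149 0 0; 255 -1 149 0 0; 255 -1 149 0 0; 255 -1 149 0 0; 255 -1 149 0 0; 255 -1 149 0 0", force=80)

```text
clock: 12.42
position: [0.5039, -0.279, 0.0313]
eef_rot: [[0.355, 0.0, -0.935], [0.935, -0.0, 0.355], [-0.0, -1.0, -0.0]]
force: [-1.4, 0.6, 4.0]
opening: 0.0188
```

```bash
python3 -c "
from h import *
go(.5045,-.2771,.16,159.2)
q=snapshot('side');p=snapshot('top')
b=cv2.resize(q['frame'][270:370,270:370],None,fx=5,fy=5,interpolation=cv2.INTER_CUBIC)
cv2.imwrite('pics/m8.png',b)
"
```

```text
clock 12.43 pos [ 0.5039 -0.279   0.0313] yaw 159.21 F [-1.4  0.6  4. ] open 0.0188 J [-13.4  25.4  -8.8   0.  -55.8  -7.4]
delta [ 1.900e+00 -1.287e+02  1.000e-01] twist 0.0
```

View pics/m8.png

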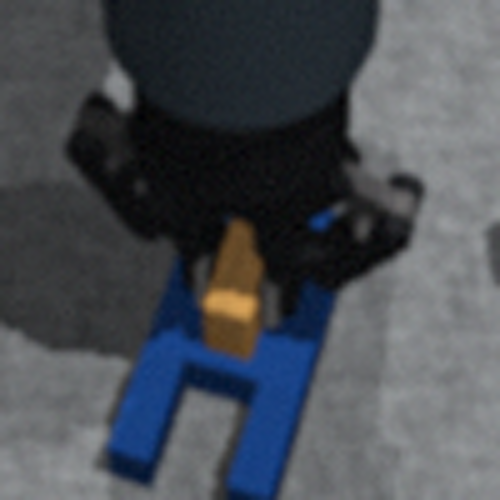

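jog_arm(motion="255 0 -15 0 0; 255 0 -45 0 0; 255 0 -90 0 0; 255 0 -125 0 0; 255 0 -135 0 0; 255 0 -135 0 0; 255 0 -135 0 0")

```text
clock: 13.4
position: [0.5029, -0.2784, 0.1638]
eef_rot: [[0.355, -0.004, -0.935], [0.935, 0.002, 0.355], [0.0, -1.0, 0.004]]
force: [-0.0, 0.1, -4.6]
opening: 0.0186
```

```bash
python3 -c "
from h import *
go(.5465,.0072,.165,-165)"
```

```text
clock 13.4 pos [ 0.5029 -0.2784  0.1638] yaw 159.19 F [-0.   0.1 -4.6] open 0.0186 J [-13.4  19.2   2.6  -0.1 -73.7  -7.4]
delta [282.4  -0.9  60.7] twist -0.625
```

jog_arm(motion="255 30 0 6 0; 255 75 0 16 -0.1; 255 125 0 27 -0.2; 255 175 0 38 -0.3; 255 225 0 48 -0.42; 255 265 0 57 -0.55; 255 282.5 0 60.5 -0.625; 255 282.5 0 60.5 -0.625; 255 282.5 0 60.5 -0.625; 255 282.5 0 60.5 -0.625; 255 282.5 0 60.5 -0.625")

```text
clock: 14.78
position: [0.5476, 0.006, 0.1659]
eef_rot: [[-0.258, -0.0, -0.966], [0.966, -0.0, -0.258], [-0.0, -1.0, 0.0]]
force: [-0.5, 0.6, -2.9]
opening: 0.0191
```

```bash
cat > w.py <<'E'
from h import *
from fit import tf
import sys
go(.5465,.0072,.165,-165)
s=state();x,y,z=s['position'];R=np.array(s['eef_rot']);a=np.arctan2(-R[1,2],-R[0,2])
q=snapshot('side')
k=6;o=(275,140)
b=cv2.resize(q['frame'][140:240,275:395],None,fx=k,fy=k,interpolation=cv2.INTER_CUBIC)
u=z-.0313
org=(x+np.sin(a)*.012,y-np.cos(a)*.012,a)
M=[(-.032,-.06,u),(-.015,-.06,u),(.015,-.06,u),(.032,-.06,u),(-.032,-.06,u+.024),(-.015,-.06,u+.024),(.015,-.06,u+.024),(.032,-.06,u+.024),(.015,-.018,u+.024),(-.015,-.018,u+.024),(0,.035,u),(.01,-.013,u+.06),(-.01,-.013,u+.06)]
for X in tf(org,M):
    c=proj(q,X+[.0003,.0016,0]);c=((c-o+.5)*k-.5)
    cv2.circle(b,tuple(int(v) for v in c),2,(0,255,255),-1)
cv2.imwrite('pics/'+sys.argv[1],b)
print("org",org)
E
python3 w.py m9.png
```

```text
clock 14.88 pos [0.5477 0.0062 0.166 ] yaw -165.04 F [-0.9  0.2 -3.8] open 0.0188 J [ 17.   16.   -1.6   0.  -72.5  -2.1]
delta [1.3 1.  0.9] twist -0.001
org (np.float64(0.5507520291134382), np.float64(-0.005387954381705391), np.float64(0.26112226004190514))
```

View pics/m9.png

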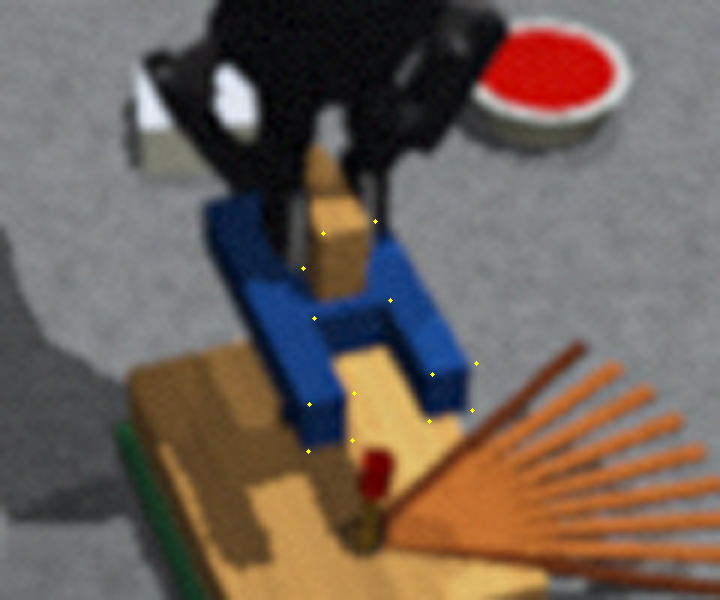

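jog_arm(motion="255 0 20 0 0; 255 0 40 0 0; 255 0 55 0 0; 255 0 62 0 0; 255 0 62 0 0; 255 0 62 0 0; 255 0 62 0 0")

```text
clock: 15.8
position: [0.5482, 0.0067, 0.1047]
eef_rot: [[-0.259, 0.001, -0.966], [0.966, 0.0, -0.259], [-0.0, -1.0, -0.001]]
force: [0.5, 0.4, -3.6]
opening: 0.0185
```

```bash
sed -i 's/\[140:240,275:395\]/[170:270,275:395]/; s/o=(275,140)/o=(275,170)/' w.py; python3 w.py m10.png; python3 -c "
from h import *
A=[]
for i in range(6):
    snapshot('side');s=state();A.append([*s['position'],*s['force']])
A=np.array(A);print(A.mean(0).round(4),A.std(0).round(4))"
```

```text
clock 15.9 pos [0.548  0.0067 0.1044] yaw -164.98 F [ 0.4  0.1 -4.6] open 0.0188 J [ 17.1  18.5  -7.5   0.  -64.   -2.1]
delta [  0.9 -60.6   1.2] twist 0.0
org (np.float64(0.5510607773358673), np.float64(-0.004893138156903583), np.float64(0.26206952337627587))
[ 0.5477  0.0067  0.1041 -0.0415 -0.1034 -4.0822] [0.000e+00 0.000e+00 1.000e-04 4.639e-01 8.614e-01 2.678e-01]
```

View pics/m10.png

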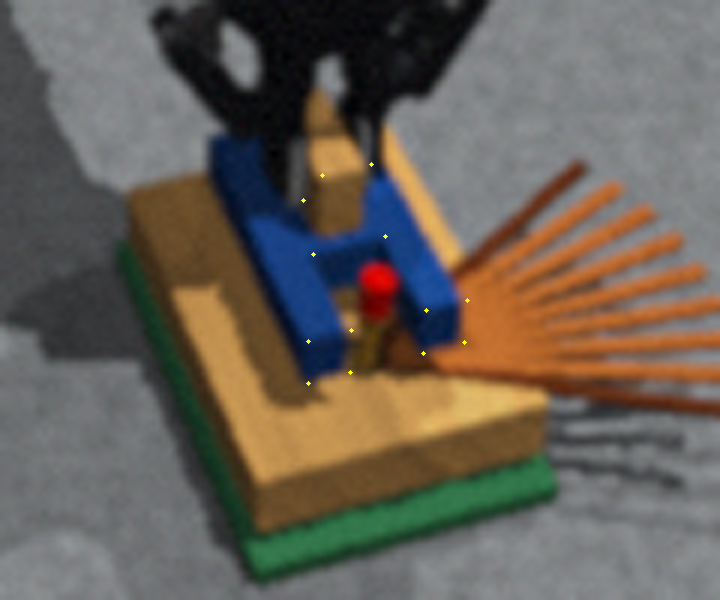

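```bash
python3 -c "
from h import *
q=snapshot('side');p=snapshot('top')
b=cv2.resize(q['frame'][185:240,305:360],None,fx=14,fy=10.9,interpolation=cv2.INTER_CUBIC)
b=cv2.resize(q['frame'][183:238,303:358],None,fx=10.8,fy=10.8,interpolation=cv2.INTER_CUBIC)
for i in range(0,55,5):
    cv2.putText(b,str(303+i),(int((i+.5)*10.8),8),0,.3,(255,255,255));cv2.putText(b,str(183+i),(0,int((i+.5)*10.8)),0,.3,(255,255,255))
    for j in range(0,55,5): cv2.circle(b,(int((i+.5)*10.8),int((j+.5)*10.8)),1,(255,255,255),-1)
cv2.imwrite('pics/m11.png',b)"
```

```text
(no output)
```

View pics/m11.png

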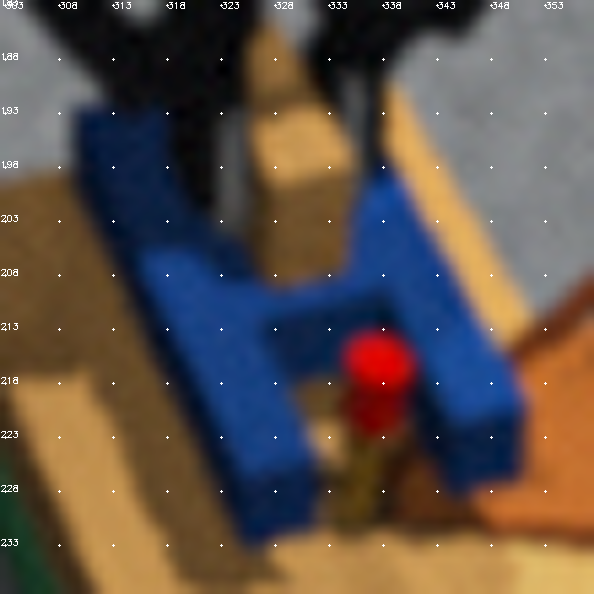

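```bash
cat > f2.py <<'E'
from h import *
from scipy.optimize import least_squares
from fit import tf
q=snapshot('side')
u=state()['position'][2]-.0313
t=.024
O=[((-.032,-.06,t),(243,473)),((-.015,-.06,t),(314,456)),((-.032,-.06,0),(248,545)),((-.015,-.06,0),(316,528)),((.015,-.06,t),(448,421)),((.032,-.06,t),(522,402)),((.015,-.06,0),(455,494)),((.032,-.06,0),(519,478)),((-.015,-.018,t),(260,318)),((.015,-.018,t),(388,290)),((-.032,.06,t),(75,108)),((-.01,-.013,.06),(265,185)),((.01,-.013,.06),(353,165))]
M=np.array([o[0] for o in O]);U=np.array([((a+.5)/10.8-.5+303,(b+.5)/10.8-.5+183) for _,(a,b) in O])
for free in(0,1):
    def f(v):
        m=M.copy();m[:,2]+=u+(v[3] if free else 0);return np.concatenate([proj(q,X)-c for X,c in zip(tf(v,m),U)])
    r=least_squares(f,(.55,-.004,.26,0),loss="soft_l1");print(r.x.round(4),np.degrees(r.x[2]).round(2),f(r.x).reshape(-1,2).round(1).tolist())
E
python3 f2.py
```

```text
[ 0.5497 -0.0029  0.2476  0.    ] 14.19 [[-0.2, 0.1], [0.4, -0.1], [-0.7, 0.5], [0.0, 0.3], [0.5, 0.1], [0.6, 0.1], [-0.6, 0.4], [0.3, 0.2], [-0.7, 0.1], [-0.4, -0.2], [-0.5, -0.4], [0.4, -0.7], [0.5, -0.8]]
[ 0.5517  0.0133  0.2499 -0.0171] 14.32 [[0.1, -0.1], [0.5, -0.2], [-0.4, 0.2], [0.1, 0.0], [0.2, -0.0], [0.2, 0.1], [-0.8, 0.2], [-0.1, -0.0], [-0.5, 0.2], [-0.5, -0.0], [0.1, 0.2], [0.5, -0.2], [0.4, -0.2]]
```

jog_arm(motion="255 0 4 0.3 0; 255 0 8 0.3 0; 255 0 11 0.3 0; 255 0 14 0.3 0; 255 0 14 0.3 0; 255 0 14 0.3 0")

```text
clock: 17.25
position: [0.5474, 0.0067, 0.0899]
eef_rot: [[-0.259, -0.0, -0.966], [0.966, 0.0, -0.259], [0.0, -1.0, 0.0]]
force: [0.5, 1.6, -5.5]
opening: 0.0188
```

```bash
cat > st.py <<'E'
from h import *
A=[]
for i in range(2):
    snapshot('side');s=state();A.append([*s['position'],*s['force'],*s['torque']])
print(np.mean(A,0).round(4),s['clock'],s['opening'],np.round(s['eef_rot'],3).tolist())
E
python3 st.py
```

```text
[ 0.5474  0.0067  0.09   -0.2267  0.7332 -4.266   0.4203  0.0267 -0.0149] 17.35 0.01867365779700801 [[-0.259, -0.0, -0.966], [0.966, 0.0, -0.259], [0.0, -1.0, -0.0]]
```

jog_arm(motion="255 0 2 0 0; 255 0 4 0 0; 255 0 5.5 0 0; 255 0 6.5 0 0; 255 0 6.5 0 0; 255 0 6.5 0 0")

```text
clock: 18.1
position: [0.5475, 0.0068, 0.0841]
eef_rot: [[-0.259, 0.001, -0.966], [0.966, 0.0, -0.259], [0.0, -1.0, -0.001]]
force: [-4.3, 3.2, 4.2]
opening: 0.019
```

```bash
python3 st.py
```

```text
[ 0.5475  0.0068  0.0841 -3.8183  4.2469  4.4706  1.3031  1.2961 -0.0144] 18.2 0.018822133305447398 [[-0.259, 0.001, -0.966], [0.966, 0.0, -0.259], [0.0, -1.0, -0.001]]
```

jog_arm(motion="255 0.6 0 0.4 0; 255 0.6 0 0.4 0; 255 0.6 2 0.4 0; 255 0.6 4 0.4 0; 255 0.6 6 0.4 0; 255 0.6 6.5 0.4 0; 255 0.6 6.5 0.4 0; 255 0.6 6.5 0.4 0")

```text
clock: 19.2
position: [0.5475, 0.0068, 0.0787]
eef_rot: [[-0.259, 0.002, -0.966], [0.966, -0.001, -0.259], [-0.001, -1.0, -0.002]]
force: [-4.9, 0.9, 12.4]
opening: 0.0187
```

```bash
python3 st.py
```

```text
[ 5.47500e-01  6.80000e-03  7.87000e-02 -4.13290e+00  1.96250e+00
  1.19068e+01  6.75500e-01  1.78280e+00 -6.94000e-02] 19.3 0.018884374581706054 [[-0.26, 0.002, -0.966], [0.966, -0.001, -0.26], [-0.001, -1.0, -0.002]]
```

jog_arm(motion="255 0.2 1 0.6 0; 255 0.2 2 0.6 0; 255 0.2 3 0.6 0; 255 0.2 3 0.6 0; 255 0.2 3 0.6 0")

```text
clock: 19.92
position: [0.5475, 0.0068, 0.0781]
eef_rot: [[-0.26, 0.004, -0.966], [0.966, -0.001, -0.26], [-0.002, -1.0, -0.004]]
force: [-9.1, 3.2, 26.9]
opening: 0.0188
```

```bash
python3 st.py; python3 -c "
from h import *
q=snapshot('side')
cv2.imwrite('pics/m12.png',cv2.resize(q['frame'][170:270,280:390],None,fx=6,fy=6,interpolation=cv2.INTER_CUBIC))"
```

```text
[ 5.47600e-01  6.80000e-03  7.81000e-02 -9.82400e+00  2.85930e+00
  2.67049e+01  1.06390e+00  3.76590e+00 -1.15100e-01] 20.025 0.01883774707582711 [[-0.26, 0.004, -0.966], [0.966, -0.001, -0.26], [-0.002, -1.0, -0.004]]
```

View pics/m12.png

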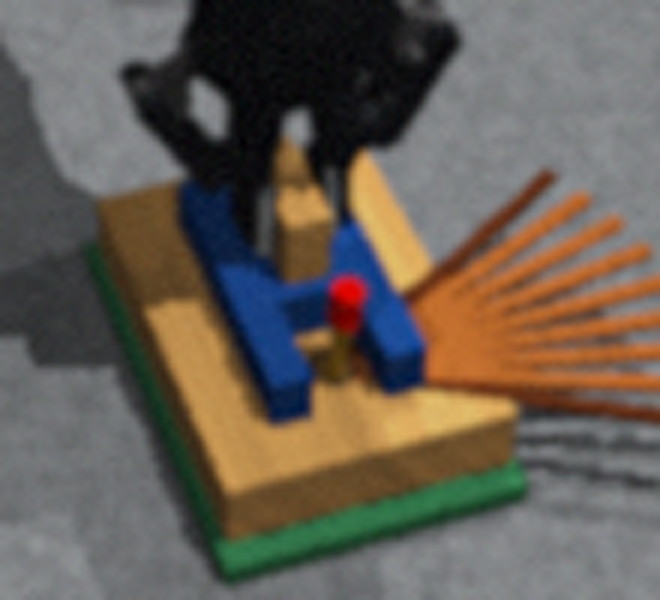

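```bash
python3 -c "
from station import finish_job
print(finish_job())"; python3 st.py
```

```text
the job is handed in; nothing more can be done
None
the job is handed in; nothing more can be done
```

The job is handed in, at about 20 s on the robot's clock out of the 51 s allowed. The gripper is still holding the cover's handle and pressing the bed down.

- **Rod:** I took it from the stand and pushed it into the pivot hole. It met the bottom at the tool height I had worked out (0.071 m). The pictures taken afterwards show it upright in the hole.
- **Cover:** I took the blue cover farthest from the base (0.576 m, against 0.41 and 0.49 m) and lowered it over the pin with its notch round the rod. A fit to its corners just before lowering put it within about 0.5 mm of the pin and 0.6° of the jig's angle. It came to rest at the height expected for lying flat on the bed (0.0841 m measured, 0.0843 m expected).
- **Bed:** The bed sank about 6.0 mm, then the force rose sharply from 12 to 27 N (about 31 N with the cover's weight added), so it is on its stop. The finger opening of 18.8 mm shows the handle is still gripped at 80 N.
- **Possible concerns:** About 10 N of sideways force remained on the wrist at the end, and the tool tilted by about 0.004 rad. An overlay made during the carry sat about 2.4 mm off, but the later corner fit did not bear that out. The hand-in itself reports no verdict.
- **Paste box, bottle and cup:** My moves stayed clear of all three, but I took no final picture to check them.

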